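Set out pipe supports in rising order

TASK

Set the four loose support posts on the fixture's row of pads in order of height, shortest on the red pad at one end and rising to the tallest on the blue pad at the other end, so that a pipe laid over them will fall evenly towards the red end. Stand each post upright, centred on the round mark of its own pad, and leave the tape measure and the pipe tee where they lie.

Things in the scene. Friction and masses are not known exactly. Their poses are not given: they have to be found in the camera images.
- post_30: Loose round support post, turned aluminium, 26 mm diameter and 30 mm tall, with a yellow nylon button as its top 6 mm; the shortest of the four. Stands upright on the bench. Origin at the centre of its underside, z up along its axis; it looks the same from all sides.
- post_45: Loose round support post, turned aluminium, 32 mm diameter and 45 mm tall, with a white nylon button as its top 6 mm; the second shortest of the four. Stands upright on the bench. Origin at the centre of its underside, z up along its axis; it looks the same from all sides.
- post_60: Loose round support post, turned aluminium, 38 mm diameter and 60 mm tall, with a green nylon button as its top 6 mm; the second tallest of the four. Stands upright on the bench. Origin at the centre of its underside, z up along its axis; it looks the same from all sides.
- post_75: Loose round support post, turned aluminium, 44 mm diameter and 75 mm tall, with a black nylon button as its top 6 mm; the tallest of the four. Stands upright on the bench. Origin at the centre of its underside, z up along its axis; it looks the same from all sides.
- pad_red: Red square seat pad, 64 x 64 x 6 mm, fixed, a flush bright disc of 49 mm at its centre: one end (left or right) of a straight row of four pads, 80 mm apart, roughly along the world's y, on a dark steel bar (80 mm wide, 360 long, 10 thick). Origin at the centre of its underside, own y axis along the row; its top face is 6 mm above the origin, 16 mm above the bench.
- pad_grey_a: Grey square seat pad, same make as the red one (64 x 64 x 6 mm, bright round mark at its centre), fixed; one of the two middle pads of the row, alike in looks, either of which may be the one next to the red pad. Origin at the centre of its underside; top face 6 mm above the origin.
- pad_grey_b: Grey square seat pad, same make as the red one (64 x 64 x 6 mm, bright round mark at its centre), fixed; one of the two middle pads of the row, alike in looks, either of which may be the one next to the red pad. Origin at the centre of its underside; top face 6 mm above the origin.
- pad_blue: Blue square seat pad, same make as the red one (64 x 64 x 6 mm, bright round mark at its centre), fixed; the other end of the row, opposite the red pad. Origin at the centre of its underside; top face 6 mm above the origin.
- tape_measure: Yellow tape measure lying on its side right of the work, beyond the pipe tee, 66 x 82 x 37 mm, loose; a bystander, to be left where it lies. Origin at the centre of its underside.
- pipe_tee: Grey cast pipe tee lying right of the work, 50 x 66 x 33 mm, loose; a bystander, to be left where it lies. Origin at the centre of its underside.
There are look-alikes about, which are no part of the job. What is shaped like the post_75 but purple is not meant.

How it is judged (in metres and radians):
At the end, for the whole second after the job is handed in: All four posts stand upright (within 0.08 rad) and still on the pads' top faces, released, each with its centre within 12 mm of its pad's centre: the 30 mm post on the red pad, the 45 mm post on the grey pad next to red, the 60 mm post on the grey pad next to blue, the 75 mm post on the blue pad (horizontal distance between post_30 and pad_red below 0.012 m and horizontal distance between post_75 and pad_blue below 0.012 m and (horizontal distance between post_45 and pad_grey_a below 0.012 m or horizontal distance between post_45 and pad_grey_b below 0.012 m) and horizontal distance between post_45 and pad_red below 0.11 m and (horizontal distance between post_60 and pad_grey_a below 0.012 m or horizontal distance between post_60 and pad_grey_b below 0.012 m) and horizontal distance between post_60 and pad_blue below 0.11 m and height (world z) of post_30 between 0.012 and 0.02 m and angle between each of post_30, post_45, post_60, post_75's own z axis and vertical below 0.08 rad and linear speed of each of post_30, post_45, post_60, post_75 below 0.02 m/s and angular speed of each of post_30, post_45, post_60, post_75 below 0.2 rad/s and height (world z) of post_45 between 0.012 and 0.02 m and height (world z) of post_60 between 0.012 and 0.02 m and height (world z) of post_75 between 0.012 and 0.02 m); the robot touches nothing.
It fails at once if the tape measure is moved by more than 25 mm (distance of tape_measure from where it was at the start of the episode above 0.025 m).
It fails at once if the pipe tee is moved by more than 25 mm (distance of pipe_tee from where it was at the start of the episode above 0.025 m).
It also fails if it takes over 96 s, if anything falls off the work surface, if the arm or the gripper's body presses on something with over 40 N, if the wrist force passes 120 N, or if a joint passes its speed limit or range.

ROBOT

A 7-joint arm with a two-finger parallel gripper is mounted at the origin on the work surface; the furniture and walls round the work are solid. World frame = base frame: x ahead of the robot, y to its left, z up, the work surface at z = 0. Lengths are in m, angles in degrees, forces in N, time in s.
With the tool pointing down it reaches from about 0.425 to 0.875 m from the base axis. Payload 4.7 kg.
Tool frame: the origin (TCP) lies on the mounting face of the last link; the fingertips stand tcp_to_tips ahead of it and the grasp point (between the pads) lies 164 mm ahead of it (tcp_to_tips is the distance from the TCP to the fingertips, in m); z points along the fingers, y is the line along which they close (so a half turn about z gives the same grasp; the last joint's range is limited). The gripper opens to 87 mm and grips with 3 to 60 N. Pads are 19 mm wide; open, the fingers measure 117 mm over their backs; the gripper's body (75 mm by 190 mm) begins 51 mm behind the grasp point.
Start: joints at [-76.427, 18.392, -4.016, 83.108, 1.295, 78.541, -3.26], TCP at [0.144, 0.634, 0.405] pointing down, gripper open.
Joint ranges: [-163.93, 163.93], [-17.29, 119.83], [-79.2, 71.16], [3.27, 140.29], [-89.18, 269.18], [5.43, 117.66], [-154.24, 154.24]. Speed limits (degrees/s): [147.25, 147.25, 180, 180, 180, 180, 180].

INTERFACE

Orientations are given as [roll, pitch, yaw] about the fixed x, y, z axes, in that order (R = Rz(yaw) Ry(pitch) Rx(roll)).
In Python, from cell import get_obs, read_camera, sign_off, tcp_to_tips gives the robot as it stands.
- The arm moves only by the tool drive_tool, never from a script. Its argument "rows" is one flat list of numbers, 7 for each row, row after row: the shift along the tool's x, y, z in m, then the turn, a rotation vector about the tool's x, y, z in rad, then the gripper command: -1 is shut, 1 is fully open, values between are in proportion. In form: [tx, ty, tz, rx, ry, rz, fingers, tx, ty, tz, rx, ry, rz, fingers, ...]. A call has 1 to 5 rows; each row shifts and turns the commanded pose from where the row before left it, along the tool's axes as they then stand; what a row does not reach is not made up. A row lasts 1/8 s, in which the tool goes at most 62.5 mm and 10.7 degrees, less where a joint would pass 70% of its speed; a pose out of reach is approached as far as the arm can. A call is refused whole if a number of a shift passes 0.0625 or a number of a turn 0.188, either way. A call with a gripper value outside its range is refused whole. The fingers move at their own pace and stop on an object; "grip_force" is the grip in N (left out, the last holds). Time passes only in rows, so rows that do not move let the fingers close. It gives the time, the measured TCP pose, the force, the opening and the grip force at its end, in the units of the state.
- get_obs(): the state, without advancing time (a new reading comes with each control period).
- read_camera(name): name is "side" or "top" or "wrist"; returns a dict with "color" (384x512x3 uint8, blue, green, red), "fov_y" (degrees; the focal length in pixels is half the picture's height over the tangent of half this angle, whatever the lens; pixels are square), "cx", "cy" (the principal point, pixels), "cam_to_world" (4x4, takes a point from camera to world coordinates); the wrist camera has in their place "mount" (4x4, takes a point from camera to tool coordinates, whose origin is the TCP and whose axes are the flange's). Camera axes: x right, y up, looking along -z (the intrinsics and any distortion apply to the point x, -y, -z); pixel columns grow to the right and rows downward; lengths in m; the calibration is good to about 2 mm. A picture is of the moment at which its call begins: read the wrist's pose just before it. There is no depth.
- sign_off(): hands the job in; it is judged then, once.
The state is a dict: "time_s": time; "qpos": joint angles; "joint_velocities": joint speeds; "effort": joint torques, N m; "tool_pos": TCP position; "tool_rot": TCP orientation; "force": force on the tool from outside, world axes, zero at the start; "wrist_torque": the same for the moment, N m; "grip_width": finger opening in m; "grasp_force": force on a finger pad.
Only numpy, scipy, OpenCV 4.12 (cv2) and the standard library are available. Lean on these libraries where they do the work, as an engineer would, in place of code of your own. Each camera call takes 0.05 s, during which the arm holds its last target. There are 200 camera calls.

## Working session

There is one attempt and no reset: what is moved stays moved. The work goes in short steps, Python scripts to look and compute and a tool call to move; the robot and the scene stay as the last step left them, time stands still between calls to the robot, and variables do not carry over. Pictures are saved under pics/ and viewed, at most 14 in all, crops included, and the job is handed in when it is done.

Besides the shell and the picture viewer there is one more tool, called by a JSON object that holds its "method" and its "body". drive_tool: Moves the arm, as the interface text tells. Its arguments: {"type":"object","properties":{"rows":{"type":"array","items":{"type":"number"}},"grip_force":{"type":"number"}},"required":["rows"]}

```bash
ls; mkdir -p pics; python3 - <<'E'
from cell import *
import cv2,numpy as np
o=get_obs();print(o,tcp_to_tips)
for n in("top","side"):
    c=read_camera(n);cv2.imwrite(f"pics/{n}0.png",c["color"]);print(n,{k:v for k,v in c.items() if k!="color"})
c=read_camera("wrist");print({k:v for k,v in c.items() if k!="color"})
E
```

```text
pics
{'time_s': 0.0, 'qpos': array([-76.42613447,  18.4391352 ,  -4.01621758,  83.17621014,
         1.29760833,  78.53994018,  -3.26052951]), 'joint_velocities': array([-0.12236839, -0.12083752, -0.03560443, -0.09791619,  0.00303522,
       -0.09733598,  0.13713249]), 'effort': array([-3.11277090e-04, -4.91296148e+01, -4.03993204e-01, -3.12523520e+01,
       -6.39570644e-02,  4.36169305e-02,  1.59606743e-04]), 'tool_pos': array([0.14361738, 0.63372031, 0.40364896]), 'tool_rot': array([-1.79890107e+02,  8.11772746e-03,  1.67236563e+02]), 'force': array([-0.85262616,  0.02293083,  0.10608318]), 'wrist_torque': array([-0.02551479,  0.01149389, -0.00338305]), 'grasp_force': 0.0, 'grip_width': 0.08703631783982328} 0.1822
top {'fov_y': 48.82854300709706, 'cx': 250.96050680547765, 'cy': 187.50676876643607, 'cam_to_world': array([[-0.11704266,  0.96925508, -0.21643845,  0.32560914],
       [-0.99312559, -0.1138768 ,  0.02708575, -0.05377906],
       [ 0.00160568,  0.21812075,  0.97592047,  1.04783594],
       [ 0.        ,  0.        ,  0.        ,  1.        ]])}
side {'fov_y': 54.899639460671764, 'cx': 256.74045275096404, 'cy': 191.6353546235494, 'cam_to_world': array([[-0.99949189,  0.00189375, -0.03181787,  0.49693045],
       [-0.02482656, -0.67230255,  0.73986007,  0.66805125],
       [-0.01999012,  0.74027407,  0.67200796,  0.71228035],
       [ 0.        ,  0.        ,  0.        ,  1.        ]])}
{'fov_y': 70.6208475965482, 'cx': 252.74144686387748, 'cy': 193.66286609690732, 'mount': array([[-2.12742510e-04,  9.66817604e-01,  2.55467561e-01,
         6.90782214e-02],
       [ 9.99999534e-01,  4.46217407e-04, -8.55953817e-04,
         6.18609363e-04],
       [-9.41545292e-04,  2.55467260e-01, -9.66817249e-01,
         1.93363926e-02],
       [ 0.00000000e+00,  0.00000000e+00,  0.00000000e+00,
         1.00000000e+00]])}
```

View pics/top0.png

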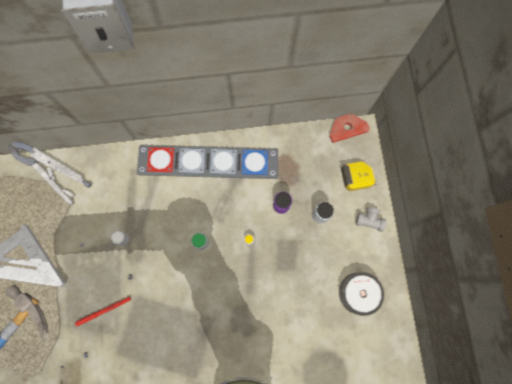

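View pics/side0.png

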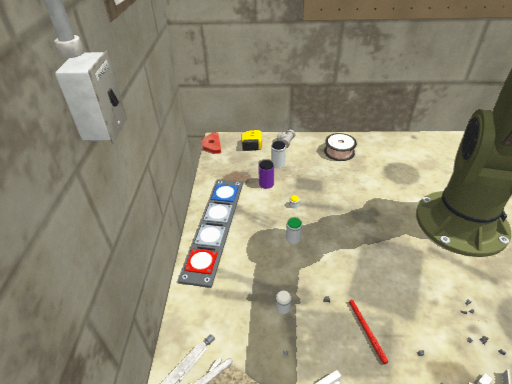

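The top view shows the red pad at (161,160), the greys at (192,160) and (224,160), and the blue pad at (255,161). The posts are white (118,238), green (199,241), yellow (249,240) and a silver body with a black top at (324,211).

What could be confused with them:
- For post_75: the purple black-topped post at (283,201).
- For post_30: the yellow tape measure at (358,176).
- For post_45: the white spool at (362,293).

I'll check these in a crop and measure.

```bash
cat > h.py <<'E'
from cell import *
import cv2,numpy as np
from scipy.spatial.transform import Rotation as R
def cam(n):
    o=get_obs();c=read_camera(n)
    if n=="wrist":
        T=np.eye(4);T[:3,:3]=R.from_euler("xyz",o["tool_rot"],degrees=True).as_matrix();T[:3,3]=o["tool_pos"]
        c["cam_to_world"]=T@c["mount"]
    return c
def ray(c,u,v,z):
    f=c["color"].shape[0]/2/np.tan(np.radians(c["fov_y"]/2));T=c["cam_to_world"]
    d=T[:3,:3]@np.array([(u-c["cx"])/f,-(v-c["cy"])/f,-1]);p=T[:3,3]
    return p+d*(z-p[2])/d[2]
def blobs(m,lo=30,hi=1e9):
    n,l,s,ce=cv2.connectedComponentsWithStats(m.astype(np.uint8))
    return [(ce[i],s[i]) for i in range(1,n) if lo<s[i][4]<hi]
def masks(c):
    h=cv2.cvtColor(c["color"],cv2.COLOR_BGR2HSV);H,S,V=[h[...,i].astype(int) for i in range(3)]
    return dict(yellow=(abs(H-26)<6)&(S>170)&(V>120),green=(abs(H-75)<15)&(S>130)&(V>50),black=(V<55),white=(S<25)&(V>150),
      red=((H<6)|(H>174))&(S>170)&(V>100),blue=(abs(H-108)<10)&(S>130)&(V>80))
E
python3 - <<'E'
from h import *
Z=dict(yellow=.03,green=.06,black=.075,white=.045,red=.016,blue=.016)
for n in("top","side"):
    c=cam(n)
    for k,m in masks(c).items():
        for ce,s in blobs(m,25,3000): 
            p=ray(c,*ce,Z[k]); q=ray(c,*ce,.016)
            if .3<p[0]<.95 and abs(p[1])<.5: print(n,k,ce.round(1),s[2:],p.round(3)[:2],"pad-plane",q.round(3)[:2])
    a=c["color"][130:270,70:400] if n=="top" else c["color"][120:330,170:320]
    cv2.imwrite(f"pics/crop_{n}.png",cv2.resize(a,None,fx=2.4 if n=="top" else 2.8,fy=2.4 if n=="top" else 2.8,interpolation=cv2.INTER_CUBIC))
E
```

```text
top yellow [360.4 175.7] [ 28  28 549] [ 0.55  -0.355] pad-plane [ 0.553 -0.36 ]
top yellow [248.6 238.5] [ 8  8 46] [ 0.427 -0.062] pad-plane [ 0.429 -0.062]
top green [198.3 240. ] [ 12  13 113] [0.435 0.055] pad-plane [0.44 0.06]
top white [ 53.9 172.3] [ 55  57 879] [0.642 0.393] pad-plane [0.651 0.406]
top white [191.6 160.4] [ 26  25 595] [0.633 0.056] pad-plane [0.642 0.059]
top white [223. 161.] [ 27  25 605] [ 0.623 -0.021] pad-plane [ 0.631 -0.02 ]
top white [159.8 159. ] [ 18  17 250] [0.646 0.133] pad-plane [0.655 0.139]
top white [254.4 161.5] [ 19  18 267] [ 0.612 -0.098] pad-plane [ 0.62  -0.099]
top white [371.9 219.9] [ 28  23 331] [ 0.436 -0.359] pad-plane [ 0.439 -0.368]
top white [321.  219.3] [19 11 69] [ 0.451 -0.239] pad-plane [ 0.455 -0.244]
top white [ 27.1 261.4] [  65   62 1930] [0.433 0.458] pad-plane [0.436 0.473]
top white [117.1 236.9] [ 13  13 127] [0.466 0.247] pad-plane [0.47  0.256]
top red [161.1 150.7] [24  9 51] [0.677 0.134] pad-plane [0.677 0.134]
top red [159.9 167.4] [24 10 52] [0.633 0.14 ] pad-plane [0.633 0.14 ]
top blue [254.4 162.4] [ 24
[... 1061 characters left out ...]
ne [0.435 0.069]
side white [200.7 259.9] [ 20  17 261] [0.649 0.161] pad-plane [0.655 0.139]
side white [283.2 297.1] [ 15  14 151] [0.467 0.253] pad-plane [0.465 0.235]
side white [283.6 309.6] [ 7  8 36] [0.467 0.281] pad-plane [0.465 0.265]
side white [185.4 364.5] [ 47  42 604] [0.644 0.391] pad-plane [0.651 0.379]
side white [214.5 370.7] [ 38  27 339] [0.591 0.401] pad-plane [0.595 0.389]
side white [330.7 378.4] [ 26  14 196] [0.389 0.411] pad-plane [0.385 0.399]
side red [212. 150.] [17  6 48] [ 0.679 -0.297] pad-plane [ 0.679 -0.297]
side red [201.1 261.7] [ 33  25 271] [0.653 0.144] pad-plane [0.653 0.144]
side blue [224.6 193.6] [ 26  18 169] [ 0.62 -0.09] pad-plane [ 0.62 -0.09]
```

View pics/crop_side.png

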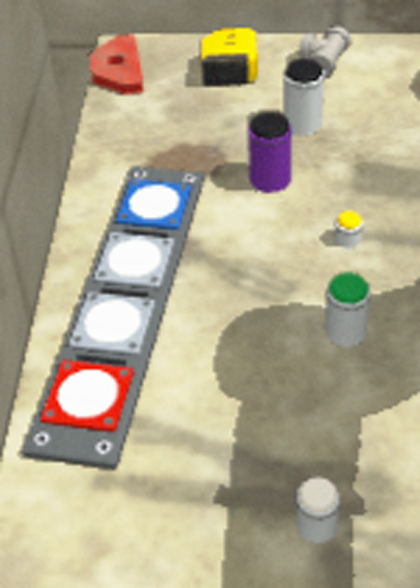

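The crop confirms the silver-bodied, black-topped post (about 280,150 in the side view) is post_75, and the purple one is the decoy. Pads by ray cast, with about 80 mm spacing as described:
- red (.655,.139)
- grey (.642,.060)
- grey (.631,-.019)
- blue (.620,-.099)

The wall is close behind the row, so I'll close the fingers along the row at yaw of about 171.6. I'll start with the white post at about (.467,.250).

{"method": "drive_tool", "body": {"rows": [-0.0444, -0.0337, 0, 0, 0, 0, 1, -0.0444, -0.0337, 0, 0, 0, 0, 1, -0.0444, -0.0337, 0, 0, 0, 0, 1, -0.0444, -0.0337, 0, 0, 0, 0, 1, -0.0444, -0.0337, 0, 0, 0, 0, 1], "grip_force": 20}}

```text
time_s: 0.88
tool_pos: [0.3239, 0.4189, 0.4049]
tool_rot: [180.0, 0.0, 167.2]
force: [0.4, 0.5, -0.2]
grip_width: 0.0868
grasp_force: 0.0
```

{"method": "drive_tool", "body": {"rows": [-0.0444, -0.0337, 0, 0, 0, 0, 1, -0.0444, -0.0337, 0, 0, 0, 0, 1, -0.0444, -0.0337, 0, 0, 0, 0, 1, -0.0444, -0.0337, 0, 0, 0, 0, 1, 0, 0, 0, 0, 0, -0.077, 1]}}

```text
time_s: 1.5
tool_pos: [0.4693, 0.2448, 0.405]
tool_rot: [-179.9, 0.1, 171.2]
force: [-1.4, 1.3, 0.4]
grip_width: 0.087
grasp_force: 0.0
```

```bash
cat >> h.py <<'E'
def look(name,colour,z,tgt_z=None,save=True,lo=60):
    c=cam("wrist");o=get_obs()
    if save: cv2.imwrite(f"pics/{name}.png",c["color"])
    print("t",round(o["time_s"],2),"tcp",o["tool_pos"].round(4),o["tool_rot"].round(2),"w",round(o["grip_width"],4))
    for col in colour.split():
        for ce,s in blobs(masks(c)[col],lo): print(col,ce.round(0),s,ray(c,*ce,z).round(4)[:2])
def go(x,y,zg=None):
    "tool-frame shift that brings the grasp point to x,y,zg"
    o=get_obs();p=o["tool_pos"];M=R.from_euler("xyz",o["tool_rot"],degrees=True).as_matrix()
    g=p+.164*M[:,2]; d=np.array([x,y,g[2] if zg is None else zg])-g
    print("t",round(o["time_s"],2),"grasp",g.round(4),"yaw",o["tool_rot"].round(2),"shift",(M.T@d).round(4))
E
python3 -c "
from h import *
look('w1','white',.045); go(.4665,.25)"
```

```text
t 1.55 tcp [0.4678 0.2473 0.4049] [-1.7999e+02  2.0000e-02  1.7161e+02] w 0.087
white [435. 121.] [ 355   77  157  113 8078] [0.4342 0.475 ]
white [105. 171.] [ 87 161  27  28  74] [0.4325 0.0611]
white [255. 173.] [243 162  25  24 448] [0.4649 0.2489]
white [355. 233.] [345 225  23  17 128] [0.5666 0.3701]
white [202. 296.] [190 287  30  15 139] [0.6309 0.1468]
white [160. 298.] [150 292  19  10  62] [0.6254 0.0849]
t 1.55 grasp [0.4679 0.2473 0.2409] yaw [-1.7999e+02  2.0000e-02  1.7161e+02] shift [ 0.0018  0.0025 -0.    ]
```

View pics/w1.png

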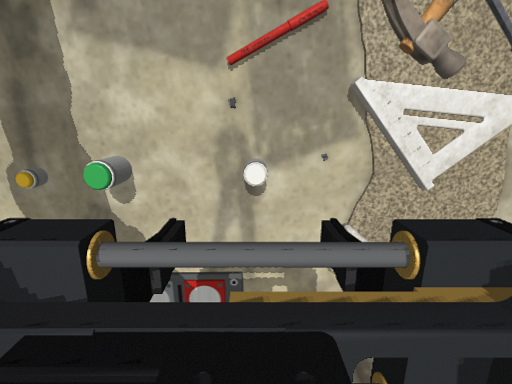

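The wrist view shows the white post at (255,173), green at (98,176) and yellow at (25,180). The ray cast gives white at (.465,.249), which agrees with the fixed cameras, so I'll descend and grip.

{"method": "drive_tool", "body": {"rows": [0.002, 0.002, 0.055, 0, 0, 0, 1, 0, 0, 0.055, 0, 0, 0, 1, 0, 0, 0.055, 0, 0, 0, 1, 0, 0, 0.03, 0, 0, 0, 1, 0, 0, 0.02, 0, 0, 0, 1], "grip_force": 20}}

```text
time_s: 2.17
tool_pos: [0.4635, 0.2525, 0.1878]
tool_rot: [-179.9, -0.1, 171.7]
force: [0.2, -0.0, -0.4]
grip_width: 0.0868
grasp_force: 0.0
```

{"method": "drive_tool", "body": {"rows": [0, 0, 0, 0, 0, 0, -1, 0, 0, 0, 0, 0, 0, -1, 0, 0, 0, 0, 0, 0, -1, 0, 0, 0, 0, 0, 0, -1]}}

```text
time_s: 2.68
tool_pos: [0.465, 0.2524, 0.1907]
tool_rot: [179.9, 0.1, 171.6]
force: [-0.6, 0.4, 0.5]
grip_width: 0.0548
grasp_force: 0.0
```

```bash
python3 -c "
from h import *
go(.642,.060,.16);print(get_obs()['grip_width'],get_obs()['grasp_force'],get_obs()['force'])"
```

```text
t 2.67 grasp [0.4652 0.2526 0.0267] yaw [1.7992e+02 7.0000e-02 1.7164e+02] shift [-0.203  -0.1646 -0.1332]
0.054789370813821514 0.0 [-0.5504873   0.43883125  0.5026743 ]
```

{"method": "drive_tool", "body": {"rows": [0, 0, 0, 0, 0, 0, -1, 0, 0, 0, 0, 0, 0, -1, 0, 0, 0, 0, 0, 0, -1, 0, 0, 0, 0, 0, 0, -1, 0, 0, 0, 0, 0, 0, -1]}}

```text
time_s: 3.3
tool_pos: [0.4647, 0.2519, 0.1899]
tool_rot: [-180.0, -0.0, 171.6]
force: [-0.3, -2.4, 2.7]
grip_width: 0.0314
grasp_force: 20.0
```

{"method": "drive_tool", "body": {"rows": [0, 0, -0.04, 0, 0, 0, -1, 0, 0, -0.05, 0, 0, 0, -1, 0, 0, -0.045, 0, 0, 0, -1]}}

```text
time_s: 3.68
tool_pos: [0.4645, 0.2524, 0.3261]
tool_rot: [180.0, 0.0, 171.7]
force: [1.4, 0.5, -0.2]
grip_width: 0.0319
grasp_force: 20.0
```

```bash
python3 -c "
from h import *
go(.642,.060,.16);print(get_obs()['grip_width'],get_obs()['grasp_force'],get_obs()['force'])"
```

```text
t 3.67 grasp [0.4645 0.2525 0.1621] yaw [1.7996e+02 1.0000e-02 1.7166e+02] shift [-0.2035 -0.1647  0.002 ]
0.03185338517126029 19.999518357217312 [ 1.40285277  0.47756511 -0.19970848]
```

{"method": "drive_tool", "body": {"rows": [-0.0407, -0.0329, 0, 0, 0, 0, -1, -0.0407, -0.0329, 0, 0, 0, 0, -1, -0.0407, -0.0329, 0, 0, 0, 0, -1, -0.0407, -0.0329, 0, 0, 0, 0, -1, -0.0407, -0.0329, 0, 0, 0, 0, -1]}}

```text
time_s: 4.3
tool_pos: [0.6431, 0.0591, 0.3243]
tool_rot: [180.0, 0.0, 171.7]
force: [0.9, 0.3, -0.2]
grip_width: 0.0314
grasp_force: 20.0
```

{"method": "drive_tool", "body": {"rows": [0, 0, 0.0, 0, 0, 0, -1, 0, 0, 0, 0, 0, 0, -1]}}

```text
time_s: 4.55
tool_pos: [0.6419, 0.0604, 0.324]
tool_rot: [180.0, -0.1, 171.6]
force: [0.1, 0.8, -0.9]
grip_width: 0.0319
grasp_force: 20.0
```

```bash
python3 -c "
from h import *
look('w2','white red blue',.016); go(.642,.060,.043);print(get_obs()['force'])"
```

```text
t 4.6 tcp [0.6416 0.0613 0.3241] [ 1.7994e+02 -7.0000e-02  1.7174e+02] w 0.0316
white [ 62. 166.] [ 57 161  12  11  74] [ 0.5883 -0.137 ]
white [172. 190.] [ 148  161   53   56 2080] [ 0.6316 -0.0262]
white [258. 191.] [ 229  161   52   73 2388] [0.647  0.0665]
white [367. 165.] [362 160  11  11  72] [0.6352 0.1861]
white [105. 190.] [  83  168   45   44 1503] [ 0.6206 -0.0993]
white [324. 189.] [ 303  168   44   43 1489] [0.6553 0.1389]
white [ 71. 211.] [ 66 206  10  11  64] [ 0.6388 -0.1442]
white [362. 210.] [357 206  11  10  66] [0.6858 0.1785]
white [256. 237.] [233 233  41   9 160] [0.7005 0.0563]
white [252. 276.] [226 268  55  20 760] [0.7489 0.0453]
red [323. 187.] [ 295  161   61   56 1475] [0.6524 0.1376]
blue [107. 188.] [  73  161   66   57 1576] [ 0.6187 -0.0963]
t 4.6 grasp [0.6415 0.0615 0.1601] yaw [ 1.7994e+02 -7.0000e-02  1.7174e+02] shift [-0.0009 -0.0015  0.1171]
[-0.87699085  0.18210576 -0.96696266]
```

View pics/w2.png

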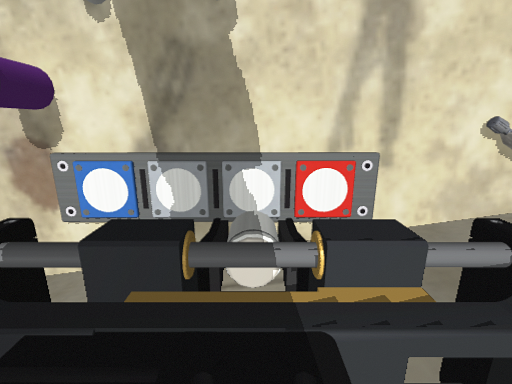

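The view shows the held white post over the grey pad next to red, at (250,190). The red and blue centres from this view, (.655,.139) and (.621,-.099), match the top view. Interpolating gives greys at (.6437,.0595) and (.6322,-.0199). I'll lower it now.

{"method": "drive_tool", "body": {"rows": [-0.0025, -0.0015, 0.03, 0, 0, 0, -1, 0, 0, 0.035, 0, 0, 0, -1, 0, 0, 0.03, 0, 0, 0, -1, 0, 0, 0.017, 0, 0, 0, -1, 0, 0, 0.005, 0, 0, 0, -1]}}

```text
time_s: 5.22
tool_pos: [0.6438, 0.0591, 0.207]
tool_rot: [180.0, -0.1, 171.7]
force: [0.0, 0.5, -0.6]
grip_width: 0.0314
grasp_force: 20.0
```

{"method": "drive_tool", "body": {"rows": [0, 0, 0, 0, 0, 0, -1, 0, 0, 0, 0, 0, 0, -1]}}

```text
time_s: 5.48
tool_pos: [0.645, 0.058, 0.2092]
tool_rot: [179.9, 0.1, 171.7]
force: [-0.3, -0.0, -0.7]
grip_width: 0.0316
grasp_force: 20.0
```

```bash
python3 -c "
from h import *
go(.6437,.0595,.042);print(get_obs()['force'])"
```

```text
t 5.47 grasp [0.6454 0.0581 0.0452] yaw [1.7995e+02 1.3000e-01 1.7165e+02] shift [0.0019 0.0011 0.0032]
[-0.32258514 -0.00522424 -0.67792905]
```

{"method": "drive_tool", "body": {"rows": [0.001, 0.001, 0.0015, 0, 0, 0, -1, 0, 0, 0, 0, 0, 0, -1]}}

```text
time_s: 5.72
tool_pos: [0.6435, 0.0593, 0.2066]
tool_rot: [180.0, 0.0, 171.7]
force: [0.3, -0.8, -0.6]
grip_width: 0.0318
grasp_force: 20.0
```

{"method": "drive_tool", "body": {"rows": [0, 0, 0, 0, 0, 0, 0.4, 0, 0, 0, 0, 0, 0, 0.4, 0, 0, 0, 0, 0, 0, 0.4, 0, 0, 0, 0, 0, 0, 0.4]}}

```text
time_s: 6.22
tool_pos: [0.6436, 0.0591, 0.2063]
tool_rot: [180.0, 0.0, 171.6]
force: [0.7, -0.5, 0.3]
grip_width: 0.059
grasp_force: 0.0
```

{"method": "drive_tool", "body": {"rows": [0, 0, -0.04, 0, 0, 0, 0.4, 0, 0, -0.06, 0, 0, 0, 0.4, 0, 0, -0.06, 0, 0, 0, 1, 0, 0, -0.04, 0, 0, 0, 1]}}

```text
time_s: 6.72
tool_pos: [0.6437, 0.0588, 0.4099]
tool_rot: [179.9, 0.2, 171.6]
force: [0.2, 0.5, -0.4]
grip_width: 0.0735
grasp_force: 0.0
```

```bash
python3 -c "
from h import *
go(.427,-.060);look('w3','white',.061);
c=cam('side');cv2.imwrite('pics/s1.png',cv2.resize(c['color'][120:330,150:330],None,fx=2.5,fy=2.5))"
```

```text
t 6.72 grasp [0.6443 0.0589 0.2459] yaw [179.92   0.21 171.63] shift [ 0.1977 -0.1493 -0.0009]
t 6.78 tcp [0.6447 0.0586 0.4153] [179.77   0.61 171.64] w 0.0774
white [496. 101.] [478  79  34  48 395] [0.5942 0.3517]
white [483. 102.] [473  96  22  14 131] [0.5936 0.3367]
white [485. 145.] [455 124  57  46 926] [0.6442 0.3428]
white [509. 135.] [504 128   8  18  77] [0.6365 0.3694]
white [191. 173.] [ 171  150   42   44 1230] [ 0.6254 -0.0145]
white [256. 170.] [ 235  150   40   44 1442] [0.6336 0.0657]
white [310. 172.] [293 155  35  34 923] [0.6459 0.1308]
white [137. 172.] [120 156  35  34 947] [ 0.6154 -0.0794]
```

View pics/s1.png

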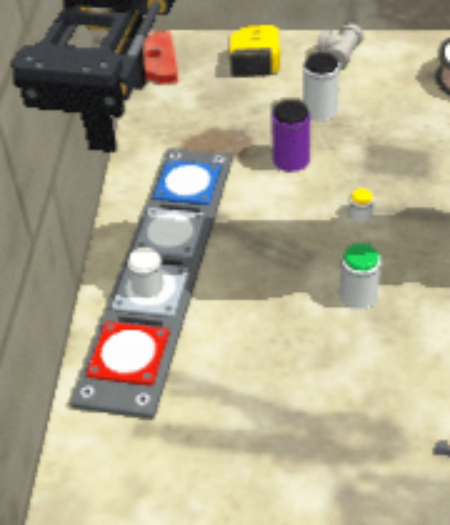

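The white post stands upright on the grey pad next to red, at crop (145,272). Yellow is next.

{"method": "drive_tool", "body": {"rows": [0.0395, -0.0299, 0, 0, 0, 0, 1, 0.0395, -0.0299, 0, 0, 0, 0, 1, 0.0395, -0.0299, 0, 0, 0, 0, 1, 0.0395, -0.0299, 0, 0, 0, 0, 1, 0.0395, -0.0299, 0, 0, 0, 0, 1]}}

```text
time_s: 7.45
tool_pos: [0.4247, -0.0608, 0.4054]
tool_rot: [-180.0, -0.1, 171.7]
force: [0.0, -0.7, -0.0]
grip_width: 0.0871
grasp_force: 0.0
```

{"method": "drive_tool", "body": {"rows": [0, 0, 0.05, 0, 0, 0, 1, 0, 0, 0.03, 0, 0, 0, 1, 0, 0, 0, 0, 0, 0, 1, 0, 0, 0, 0, 0, 0, 1]}}

```text
time_s: 7.95
tool_pos: [0.4269, -0.0601, 0.3271]
tool_rot: [180.0, 0.1, 171.7]
force: [0.8, -0.2, -0.2]
grip_width: 0.0866
grasp_force: 0.0
```

```bash
python3 -c "
from h import *
look('w4','yellow',.03); look('w4g','green',.06);go(.427,-.060,.0215)"
```

```text
t 8.0 tcp [ 0.4271 -0.0601  0.3275] [1.7998e+02 1.1000e-01 1.7165e+02] w 0.0872
yellow [251. 190.] [242 181  19  19 301] [ 0.4274 -0.0612]
t 8.05 tcp [ 0.4272 -0.0601  0.3275] [1.7998e+02 1.3000e-01 1.7166e+02] w 0.087
green [373. 187.] [356 171  36  34 958] [0.4348 0.0544]
t 8.05 grasp [ 0.4275 -0.0601  0.1635] yaw [1.7998e+02 1.3000e-01 1.7166e+02] shift [ 0.0008 -0.      0.142 ]
```

{"method": "drive_tool", "body": {"rows": [0, -0.001, 0.05, 0, 0, 0, 1, 0, 0, 0.05, 0, 0, 0, 0.2, 0, 0, 0.025, 0, 0, 0, 0.2, 0, 0, 0.015, 0, 0, 0, 0.2]}}

```text
time_s: 8.55
tool_pos: [0.4267, -0.061, 0.1858]
tool_rot: [-180.0, 0.0, 171.7]
force: [-0.6, 0.5, 0.2]
grip_width: 0.0645
grasp_force: 0.0
```

{"method": "drive_tool", "body": {"rows": [0, 0, 0, 0, 0, 0, -1, 0, 0, 0, 0, 0, 0, -1, 0, 0, 0, 0, 0, 0, -1, 0, 0, 0, 0, 0, 0, -1, 0, 0, 0, 0, 0, 0, -1]}}

```text
time_s: 9.18
tool_pos: [0.4267, -0.0611, 0.1869]
tool_rot: [180.0, 0.1, 171.6]
force: [-0.6, 0.1, 5.4]
grip_width: 0.0252
grasp_force: 20.0
```

{"method": "drive_tool", "body": {"rows": [0, 0, 0, 0, 0, 0, -1, 0, 0, 0, 0, 0, 0, -1]}}

```text
time_s: 9.43
tool_pos: [0.4267, -0.0612, 0.1869]
tool_rot: [180.0, 0.1, 171.6]
force: [-1.5, 0.2, 6.1]
grip_width: 0.0256
grasp_force: 20.0
```

{"method": "drive_tool", "body": {"rows": [0, 0, -0.04, 0, 0, 0, -1, 0, 0, -0.05, 0, 0, 0, -1, 0, 0, -0.05, 0, 0, 0, -1, -0.0329, 0.0385, 0, 0, 0, 0, -1, -0.0329, 0.0385, 0, 0, 0, 0, -1]}}

```text
time_s: 10.05
tool_pos: [0.5034, 0.006, 0.3276]
tool_rot: [179.9, 0.2, 171.6]
force: [0.5, -0.3, 0.0]
grip_width: 0.0254
grasp_force: 20.0
```

{"method": "drive_tool", "body": {"rows": [-0.0329, 0.0385, 0, 0, 0, 0, -1, -0.0329, 0.0385, 0, 0, 0, 0, -1, -0.0329, 0.0385, 0, 0, 0, 0, -1, -0.0326, 0.0387, 0, 0, 0, 0, -1, 0, 0, 0, 0, 0, 0, -1]}}

```text
time_s: 10.68
tool_pos: [0.6559, 0.1435, 0.3239]
tool_rot: [-180.0, -0.1, 172.0]
force: [-0.6, -0.6, -1.4]
grip_width: 0.0257
grasp_force: 20.0
```

```bash
python3 -c "
from h import *
look('w5','red blue',.016); go(.6553,.1389,.039)"
```

```text
t 10.72 tcp [0.655  0.1408 0.3244] [-1.7990e+02 -1.3000e-01  1.7181e+02] w 0.0252
red [247. 185.] [ 218  159   59   57 1466] [0.652  0.1388]
blue [ 32. 185.] [   0  158   64   57 1504] [ 0.6197 -0.0941]
t 10.72 grasp [0.6546 0.1406 0.1604] yaw [-1.7990e+02 -1.3000e-01  1.7181e+02] shift [-0.0012 -0.0014  0.1214]
```

{"method": "drive_tool", "body": {"rows": [0, 0, 0.04, 0, 0, 0, -1, 0, 0, 0.04, 0, 0, 0, -1, 0, 0, 0.025, 0, 0, 0, -1, 0, 0, 0.01, 0, 0, 0, -1, 0, 0, 0, 0, 0, 0, -1]}}

```text
time_s: 11.35
tool_pos: [0.6545, 0.1382, 0.2113]
tool_rot: [-180.0, -0.0, 171.6]
force: [0.1, 0.3, -1.4]
grip_width: 0.0252
grasp_force: 20.0
```

```bash
python3 -c "
from h import *
go(.6553,.1389,.039)"
```

```text
t 11.35 grasp [0.6544 0.1382 0.0473] yaw [-1.7998e+02 -3.0000e-02  1.7160e+02] shift [-0.0008  0.0008  0.0083]
```

{"method": "drive_tool", "body": {"rows": [-0.001, 0.001, 0.004, 0, 0, 0, -1, 0, 0, 0.003, 0, 0, 0, -1, 0, 0, 0, 0, 0, 0, -1]}}

```text
time_s: 11.72
tool_pos: [0.656, 0.1399, 0.2045]
tool_rot: [180.0, 0.0, 171.7]
force: [-0.1, 0.3, -0.0]
grip_width: 0.0253
grasp_force: 20.0
```

```bash
python3 -c "
from h import *
go(.6553,.1389,.039);print(get_obs()['force'])"
```

```text
t 11.72 grasp [0.6561 0.1399 0.0405] yaw [1.7999e+02 1.0000e-02 1.7166e+02] shift [ 0.0006 -0.0011  0.0015]
[-0.07985782  0.29812267 -0.0344254 ]
```

{"method": "drive_tool", "body": {"rows": [0, -0.001, 0.001, 0, 0, 0, -1, 0, 0, 0, 0, 0, 0, 0.3, 0, 0, 0, 0, 0, 0, 0.3, 0, 0, 0, 0, 0, 0, 0.3, 0, 0, 0, 0, 0, 0, 0.3]}}

```text
time_s: 12.35
tool_pos: [0.6559, 0.1389, 0.2033]
tool_rot: [180.0, 0.0, 171.7]
force: [-0.2, -0.0, -0.5]
grip_width: 0.0538
grasp_force: 0.0
```

{"method": "drive_tool", "body": {"rows": [0, 0, -0.04, 0, 0, 0, 0.3, 0, 0, -0.05, 0, 0, 0, 0.3, 0, 0, -0.03, 0, 0, 0, 1, 0.0516, -0.0286, 0, 0, 0, 0, 1, 0.0516, -0.0286, 0, 0, 0, 0, 1]}}

```text
time_s: 12.98
tool_pos: [0.5445, 0.0967, 0.3235]
tool_rot: [-180.0, 0.1, 171.7]
force: [-0.1, -1.0, 0.8]
grip_width: 0.0789
grasp_force: 0.0
```

{"method": "drive_tool", "body": {"rows": [0.0516, -0.0286, 0, 0, 0, 0, 1, 0.0516, -0.0286, 0, 0, 0, 0, 1, 0, 0, 0, 0, 0, 0, 1, 0, 0, 0, 0, 0, 0, 1]}}

```text
time_s: 13.48
tool_pos: [0.4356, 0.0558, 0.3241]
tool_rot: [179.9, 0.1, 171.6]
force: [0.5, -0.3, -0.3]
grip_width: 0.0867
grasp_force: 0.0
```

```bash
python3 -c "
from h import *
look('w6','green',.06);go(.435,.055,.034)
c=cam('side');cv2.imwrite('pics/s2.png',cv2.resize(c['color'][120:330,150:330],None,fx=2.5,fy=2.5))"
```

```text
t 13.53 tcp [0.4361 0.056  0.3241] [1.7995e+02 1.2000e-01 1.7166e+02] w 0.0871
green [251. 197.] [234 180  36  35 938] [0.4347 0.0559]
t 13.53 grasp [0.4365 0.0561 0.1601] yaw [1.7995e+02 1.2000e-01 1.7166e+02] shift [ 0.0015 -0.0015  0.1261]
```

View pics/s2.png

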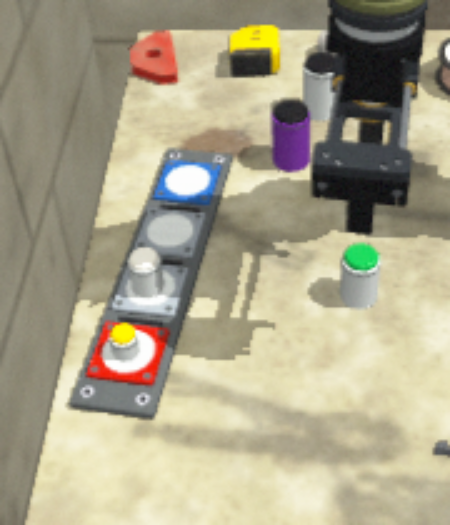

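The yellow post stands on the red pad and white is still in place. The green post measures (.4347,.0559), so I'll descend on it.

{"method": "drive_tool", "body": {"rows": [0.001, 0, 0.05, 0, 0, 0, 1, 0, 0, 0.045, 0, 0, 0, 1, 0, 0, 0.02, 0, 0, 0, 1, 0, 0, 0.011, 0, 0, 0, 1, 0, 0, 0, 0, 0, 0, -1]}}

```text
time_s: 14.2
tool_pos: [0.4346, 0.056, 0.1968]
tool_rot: [-179.9, -0.0, 171.7]
force: [-0.1, 0.2, -0.5]
grip_width: 0.0822
grasp_force: 0.0
```

{"method": "drive_tool", "body": {"rows": [0, 0, 0, 0, 0, 0, -1, 0, 0, 0, 0, 0, 0, -1, 0, 0, 0, 0, 0, 0, -1, 0, 0, 0, 0, 0, 0, -1, 0, 0, 0, 0, 0, 0, -1]}}

```text
time_s: 14.82
tool_pos: [0.4341, 0.0558, 0.1975]
tool_rot: [180.0, 0.0, 171.7]
force: [-0.9, -1.5, 1.0]
grip_width: 0.0375
grasp_force: 20.0
```

{"method": "drive_tool", "body": {"rows": [0, 0, 0, 0, 0, 0, -1, 0, 0, 0, 0, 0, 0, -1]}}

```text
time_s: 15.08
tool_pos: [0.4341, 0.0558, 0.1974]
tool_rot: [180.0, 0.0, 171.6]
force: [-0.9, -0.3, 3.6]
grip_width: 0.0375
grasp_force: 20.0
```

{"method": "drive_tool", "body": {"rows": [0, 0, -0.04, 0, 0, 0, -1, 0, 0, -0.045, 0, 0, 0, -1, 0, 0, -0.04, 0, 0, 0, -1, -0.0414, -0.0092, 0, 0, 0, 0, -1, -0.0414, -0.0092, 0, 0, 0, 0, -1]}}

```text
time_s: 15.7
tool_pos: [0.514, 0.0255, 0.323]
tool_rot: [179.9, 0.1, 171.7]
force: [0.1, 0.5, -1.6]
grip_width: 0.0377
grasp_force: 20.0
```

{"method": "drive_tool", "body": {"rows": [-0.0414, -0.0092, 0, 0, 0, 0, -1, -0.0414, -0.0092, 0, 0, 0, 0, -1, -0.0414, -0.0093, 0, 0, 0, 0, -1, 0, 0, 0, 0, 0, 0, -1, 0, 0, 0, 0, 0, 0, -1]}}

```text
time_s: 16.32
tool_pos: [0.6315, -0.0197, 0.3212]
tool_rot: [-180.0, -0.1, 171.6]
force: [-0.2, 0.3, -1.7]
grip_width: 0.0372
grasp_force: 20.0
```

```bash
python3 -c "
from h import *
look('w7','red blue',.016); go(.6322,-.0199,.0495)"
```

```text
t 16.38 tcp [ 0.6313 -0.0194  0.3217] [ 1.7997e+02 -1.0000e-01  1.7167e+02] w 0.0374
red [396. 185.] [ 367  160   66   57 1453] [0.6508 0.1346]
blue [179. 187.] [ 148  160   62   58 1562] [ 0.6181 -0.0972]
t 16.38 grasp [ 0.631  -0.0193  0.1577] yaw [ 1.7997e+02 -1.0000e-01  1.7167e+02] shift [-0.0015 -0.0005  0.1082]
```

{"method": "drive_tool", "body": {"rows": [-0.001, 0, 0.04, 0, 0, 0, -1, 0, 0, 0.035, 0, 0, 0, -1, 0, 0, 0.02, 0, 0, 0, -1, 0, 0, 0.009, 0, 0, 0, -1, 0, 0, 0, 0, 0, 0, -1]}}

```text
time_s: 17.0
tool_pos: [0.6332, -0.0199, 0.2186]
tool_rot: [180.0, 0.0, 171.7]
force: [-0.1, -0.2, -1.5]
grip_width: 0.0377
grasp_force: 20.0
```

{"method": "drive_tool", "body": {"rows": [0, 0, 0, 0, 0, 0, -1]}}

```text
time_s: 17.12
tool_pos: [0.6337, -0.0201, 0.2197]
tool_rot: [180.0, 0.1, 171.6]
force: [-0.2, 0.3, -0.5]
grip_width: 0.0374
grasp_force: 20.0
```

```bash
python3 -c "
from h import *
go(.6322,-.0199,.0495);print(get_obs()['force'])"
```

```text
t 17.12 grasp [ 0.6341 -0.0201  0.0557] yaw [1.7996e+02 1.3000e-01 1.7165e+02] shift [ 0.002  -0.0001  0.0062]
[-0.24500574  0.32426934 -0.54390028]
```

{"method": "drive_tool", "body": {"rows": [0.0015, 0, 0.003, 0, 0, 0, -1, 0, 0, 0.0015, 0, 0, 0, -1, 0, 0, 0, 0, 0, 0, -1]}}

```text
time_s: 17.5
tool_pos: [0.6316, -0.0198, 0.2137]
tool_rot: [180.0, -0.0, 171.6]
force: [-0.1, -0.0, -2.3]
grip_width: 0.0376
grasp_force: 20.0
```

```bash
python3 -c "
from h import *
go(.6322,-.0199,.0495);print(get_obs()['force'])"
```

```text
t 17.5 grasp [ 0.6315 -0.0198  0.0497] yaw [ 1.8000e+02 -1.0000e-02  1.7165e+02] shift [-0.0007  0.      0.0002]
[-0.09242155 -0.03421453 -2.33277466]
```

{"method": "drive_tool", "body": {"rows": [0, 0, 0, 0, 0, 0, 0.45, 0, 0, 0, 0, 0, 0, 0.45, 0, 0, 0, 0, 0, 0, 0.45, 0, 0, 0, 0, 0, 0, 0.45, 0, 0, 0, 0, 0, 0, 0.45]}}

```text
time_s: 18.12
tool_pos: [0.6317, -0.0198, 0.2138]
tool_rot: [180.0, 0.0, 171.6]
force: [-0.6, -0.2, -0.0]
grip_width: 0.0624
grasp_force: 0.0
```

{"method": "drive_tool", "body": {"rows": [0, 0, -0.05, 0, 0, 0, 0.45, 0, 0, -0.06, 0, 0, 0, 0.45, 0, 0, -0.05, 0, 0, 0, 1, 0.026, -0.0483, 0, 0, 0, 0, 1, 0.026, -0.0483, 0, 0, 0, 0, 1]}}

```text
time_s: 18.75
tool_pos: [0.5656, -0.1087, 0.3746]
tool_rot: [-180.0, 0.1, 171.7]
force: [0.1, -1.2, 0.2]
grip_width: 0.0836
grasp_force: 0.0
```

{"method": "drive_tool", "body": {"rows": [0.026, -0.0483, 0, 0, 0, 0, 1, 0.026, -0.0483, 0, 0, 0, 0, 1, 0.026, -0.0483, 0, 0, 0, 0, 1, 0, 0, 0, 0, 0, 0, 1, 0, 0, 0, 0, 0, 0, 1]}}

```text
time_s: 19.38
tool_pos: [0.4681, -0.2396, 0.3739]
tool_rot: [179.9, 0.0, 171.6]
force: [0.4, 0.4, 0.1]
grip_width: 0.0871
grasp_force: 0.0
```

```bash
python3 -c "
from h import *
look('w8','black',.075,lo=300);go(.468,-.240,.042)
c=cam('side');print([(b[0].round(),ray(c,*b[0],.075).round(3)) for b in blobs(masks(c)['black'],50,200)])"
```

```text
t 19.43 tcp [ 0.4686 -0.2388  0.3737] [1.7996e+02 2.0000e-02 1.7173e+02] w 0.0868
black [185.  48.] [143  13  67  51 621] [ 0.3251 -0.2817]
black [246. 190.] [228 173  37  36 995] [ 0.4685 -0.2457]
black [336. 218.] [ 318  192   62   50 1499] [ 0.5134 -0.1529]
black [228. 331.] [    0   218   512   166 43607] [ 0.6424 -0.2947]
black [170. 232.] [146 219  40  23 573] [ 0.5038 -0.3359]
black [444. 257.] [ 330  219  182   73 8247] [ 0.5791 -0.0349]
t 19.43 grasp [ 0.4687 -0.2388  0.2097] yaw [1.7996e+02 2.0000e-02 1.7173e+02] shift [ 0.0005 -0.0014  0.1677]
[(array([266.,   8.]), array([ 0.511, -1.58 ,  0.075])), (array([280.,  40.]), array([ 0.443, -1.09 ,  0.075])), (array([113.,  98.]), array([ 1.058, -0.533,  0.075])), (array([250., 146.]), array([ 0.553, -0.237,  0.075])), (array([278., 145.]), array([ 0.468, -0.24 ,  0.075])), (array([478., 155.]), array([-0.093, -0.188,  0.075])), (array([509., 169.]), array([-0.149, -0.126,  0.075])), (array([266., 165.]), array([ 0.504, -0.146,  0.075]))]
```

View pics/w8.png

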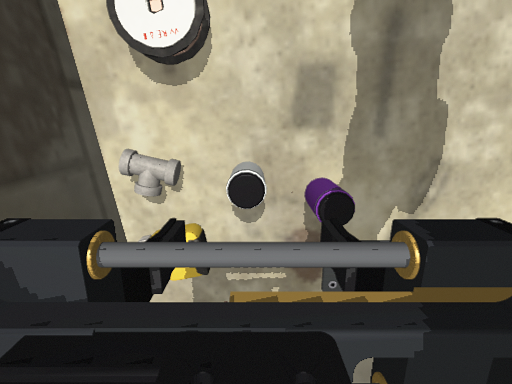

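The silver-bodied post is at (246,190) and ray-casts to (.4685,-.2455). The purple decoy is at (336,200), clear of the fingers. I'll descend.

{"method": "drive_tool", "body": {"rows": [0, -0.005, 0.04, 0, 0, 0, 1, 0, 0, 0.045, 0, 0, 0, 1, 0, 0, 0.04, 0, 0, 0, 1, 0, 0, 0.025, 0, 0, 0, 1, 0, 0, 0.013, 0, 0, 0, 1]}}

```text
time_s: 20.1
tool_pos: [0.4676, -0.2434, 0.209]
tool_rot: [180.0, -0.2, 171.8]
force: [-0.8, 0.2, 0.1]
grip_width: 0.0868
grasp_force: 0.0
```

{"method": "drive_tool", "body": {"rows": [0, 0, 0, 0, 0, 0, -1, 0, 0, 0, 0, 0, 0, -1, 0, 0, 0, 0, 0, 0, -1, 0, 0, 0, 0, 0, 0, -1, 0, 0, 0, 0, 0, 0, -1]}}

```text
time_s: 20.72
tool_pos: [0.4673, -0.2451, 0.2112]
tool_rot: [-180.0, 0.1, 171.7]
force: [-0.1, -1.8, 1.3]
grip_width: 0.0449
grasp_force: 1.3
```

{"method": "drive_tool", "body": {"rows": [0, 0, 0, 0, 0, 0, -1, 0, 0, 0, 0, 0, 0, -1, 0, 0, 0, 0, 0, 0, -1], "grip_force": 25}}

```text
time_s: 21.1
tool_pos: [0.4674, -0.2454, 0.2112]
tool_rot: [-180.0, 0.1, 171.6]
force: [-0.4, -2.0, 4.7]
grip_width: 0.0434
grasp_force: 25.0
```

{"method": "drive_tool", "body": {"rows": [0, 0, -0.04, 0, 0, 0, -1, 0, 0, -0.05, 0, 0, 0, -1, 0, 0, -0.05, 0, 0, 0, -1, -0.0261, 0.0334, 0, 0, 0, 0, -1, -0.0261, 0.0334, 0, 0, 0, 0, -1]}}

```text
time_s: 21.72
tool_pos: [0.5288, -0.1851, 0.3507]
tool_rot: [179.9, -0.0, 171.6]
force: [0.3, 0.1, -3.5]
grip_width: 0.0438
grasp_force: 25.0
```

{"method": "drive_tool", "body": {"rows": [-0.0261, 0.0334, 0, 0, 0, 0, -1, -0.0261, 0.0334, 0, 0, 0, 0, -1, -0.0261, 0.0334, 0, 0, 0, 0, -1, 0, 0, 0, 0, 0, 0, -1, 0, 0, 0, 0, 0, 0, -1]}}

```text
time_s: 22.35
tool_pos: [0.62, -0.0984, 0.3493]
tool_rot: [-180.0, -0.2, 171.7]
force: [-0.9, -1.0, -2.7]
grip_width: 0.0436
grasp_force: 25.0
```

```bash
python3 -c "
from h import *
look('w9','blue',.016); go(.6206,-.0993,.063)"
```

```text
t 22.4 tcp [ 0.6197 -0.0993  0.3498] [-1.7997e+02 -1.3000e-01  1.7158e+02] w 0.0433
blue [251. 174.] [225 158  55  50 937] [ 0.6092 -0.098 ]
t 22.4 grasp [ 0.6193 -0.0993  0.1858] yaw [-1.7997e+02 -1.3000e-01  1.7158e+02] shift [-0.0016  0.0003  0.1228]
```

{"method": "drive_tool", "body": {"rows": [0, 0, 0.04, 0, 0, 0, -1, 0, 0, 0.04, 0, 0, 0, -1, 0, 0, 0.025, 0, 0, 0, -1, 0, 0, 0.012, 0, 0, 0, -1, 0, 0, 0, 0, 0, 0, -1]}}

```text
time_s: 23.02
tool_pos: [0.6201, -0.0992, 0.2335]
tool_rot: [-180.0, -0.1, 171.6]
force: [-0.3, -0.7, -1.5]
grip_width: 0.0431
grasp_force: 25.0
```

{"method": "drive_tool", "body": {"rows": [0, 0, 0, 0, 0, 0, -1]}}

```text
time_s: 23.15
tool_pos: [0.6211, -0.099, 0.2352]
tool_rot: [180.0, 0.1, 171.6]
force: [0.5, 0.9, -3.4]
grip_width: 0.0433
grasp_force: 25.0
```

```bash
python3 -c "
from h import *
go(.6206,-.0993,.063);print(get_obs()['force'])"
```

```text
t 23.15 grasp [ 0.6215 -0.099   0.0712] yaw [1.7998e+02 1.4000e-01 1.7162e+02] shift [ 0.0008 -0.0004  0.0082]
[ 0.48259098  0.87445027 -3.42053262]
```

{"method": "drive_tool", "body": {"rows": [0, 0, 0.005, 0, 0, 0, -1, 0, 0, 0.002, 0, 0, 0, -1, 0, 0, 0, 0, 0, 0, -1, 0, 0, 0, 0, 0, 0, -1]}}

```text
time_s: 23.65
tool_pos: [0.6207, -0.0985, 0.2272]
tool_rot: [180.0, 0.0, 171.7]
force: [-1.0, 0.6, 2.3]
grip_width: 0.0434
grasp_force: 25.0
```

```bash
python3 -c "
from h import *
go(.6206,-.0993,.063);print(get_obs()['force'])"
```

```text
t 23.65 grasp [ 0.6208 -0.0985  0.0632] yaw [1.7998e+02 2.0000e-02 1.7165e+02] shift [ 0.0001 -0.0009  0.0002]
[-0.98627665  0.57601919  2.27411781]
```

{"method": "drive_tool", "body": {"rows": [0, 0, 0, 0, 0, 0, 0.5, 0, 0, 0, 0, 0, 0, 0.5, 0, 0, 0, 0, 0, 0, 0.5, 0, 0, 0, 0, 0, 0, 0.5]}}

```text
time_s: 24.15
tool_pos: [0.6206, -0.0986, 0.2268]
tool_rot: [180.0, 0.0, 171.6]
force: [0.4, 1.1, 0.1]
grip_width: 0.0648
grasp_force: 0.0
```

{"method": "drive_tool", "body": {"rows": [0, 0, -0.05, 0, 0, 0, 0.5, 0, 0, -0.06, 0, 0, 0, 0.5, 0, 0, -0.06, 0, 0, 0, 0.5, 0.05, 0.03, -0.03, 0, 0, 0, 0.5, 0.05, 0.03, 0, 0, 0, 0, 0.5]}}

```text
time_s: 24.78
tool_pos: [0.5324, -0.0267, 0.428]
tool_rot: [180.0, 0.3, 171.5]
force: [-0.2, 1.4, -0.1]
grip_width: 0.0651
grasp_force: 0.0
```

{"method": "drive_tool", "body": {"rows": [0.04, 0.04, 0, 0, 0, 0, 0.5, 0.03, 0.03, 0, 0, 0, 0, 0.5, 0, 0, 0, 0, 0, 0, 0.5, 0, 0, 0, 0, 0, 0, 0.5]}}

```text
time_s: 25.28
tool_pos: [0.4736, 0.0523, 0.4256]
tool_rot: [180.0, 0.0, 171.6]
force: [0.2, -0.1, 0.2]
grip_width: 0.0651
grasp_force: 0.0
```

```bash
python3 - <<'E'
from h import *
Z=dict(yellow=.046,green=.076,black=.091,white=.061)
for n in("top","side"):
    c=cam(n)
    for k,z in Z.items():
        for ce,s in blobs(masks(c)[k],15,800):
            p=ray(c,*ce,z)
            if .55<p[0]<.7 and -.16<p[1]<.2: print(n,k,ce.round(1),s[2:],p.round(4)[:2])
    a=c["color"][110:250,110:400] if n=="top" else c["color"][120:300,150:350]
    cv2.imwrite(f"pics/end_{n}.png",cv2.resize(a,None,fx=2.7,fy=2.7,interpolation=cv2.INTER_CUBIC))
E
```

```text
top green [221.1 153.6] [ 11  12 109] [ 0.6323 -0.0195]
top white [193.7 159.4] [ 22  23 334] [0.63   0.0486]
top white [272.5 153. ] [ 6  5 26] [ 0.6239 -0.1433]
top white [220.6 165.2] [ 24  20 219] [ 0.6081 -0.0147]
top white [255.8 163.8] [ 18  16 156] [ 0.6015 -0.0998]
top white [272.4 172.6] [ 6  6 30] [ 0.5749 -0.1367]
side yellow [198.8 252.8] [10  9 64] [0.6555 0.1419]
side green [215.3 196.4] [12 10 92] [ 0.6317 -0.0143]
side black [221.8 172.5] [13  9 89] [ 0.6211 -0.0913]
side black [205. 248.] [15  3 28] [0.633  0.1646]
side white [224.7 185.5] [ 19  25 218] [ 0.6141 -0.0731]
side white [214.5 216.8] [ 28  26 322] [0.629  0.0428]
side white [212.9 235.2] [ 26  20 283] [0.6261 0.1022]
side white [201.4 261.2] [ 20  16 203] [0.6429 0.1769]
```

View pics/end_top.png

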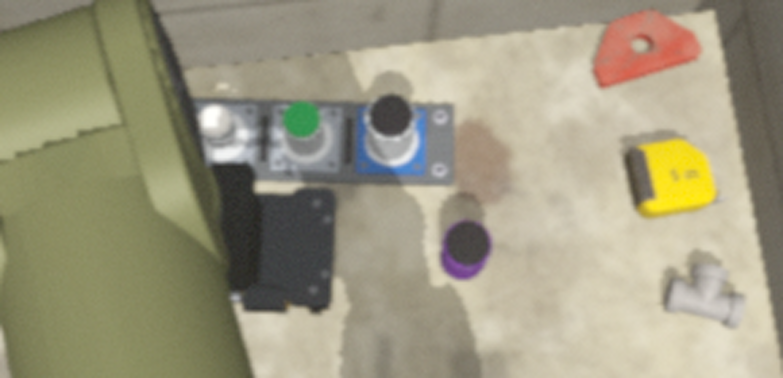

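View pics/end_side.png

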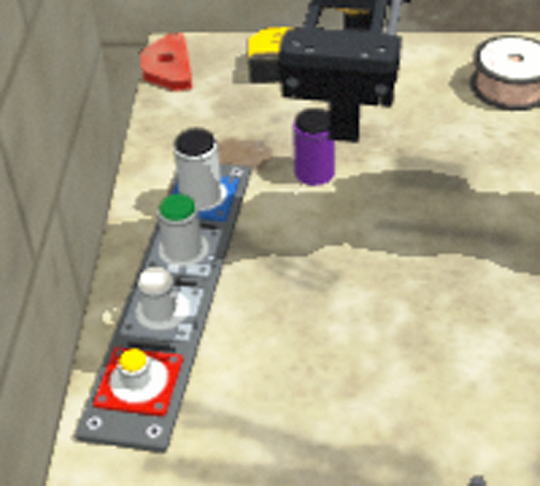

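The closing views show all four posts upright and centred on their marks: yellow on red, white and green on the greys, silver/black on blue. Cap centres for yellow, green and black measure within about 8 mm of their pads. White was hidden from a clean cap measurement, but it was released within 1 mm of its pad by the arm's reading. The tape measure and tee are untouched, so I'm handing in.

```bash
python3 -c "
from cell import *
print(sign_off())"
```

```text
the job is handed in; nothing more can be done
None
```

I placed all four posts upright on their pads in height order from red to blue, left the tape measure and tee alone, and handed the job in at about 25 s of the 96 s; the sign-off gave no verdict.

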